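# Stand the notched gel plate up on the drain stand

## Robot

A 7-joint arm with a two-finger parallel gripper is mounted at the origin on a cart in front of the work surface, level with it; the furniture and walls round the work are solid. World frame = base frame: x ahead of the robot, y to its left, z up, the work surface at z = 0. Lengths are in m, angles in rad, forces in N, time in s.
With the tool pointing down it reaches from about 0.425 to 0.875 m from the base axis. Payload 9.9 kg.
Tool frame: the origin (TCP) lies midway between the tips of the shut fingers; the grasp point (between the pads) lies robot.tcp_to_grasp behind it (robot.tcp_to_grasp is the distance from the TCP to the grasp point, in m); x points along the fingers, y is the direction in which the jaws open and shut, and the axes are right-handed (so a half turn about x gives the same grasp; the last joint's range is limited). The gripper opens to 85 mm and grips with 20 to 120 N. Pads are 22 mm wide; open, the fingers measure 114 mm over their backs; the gripper's body (76 mm by 85 mm) begins 54 mm behind the grasp point. The pads swing forward as they close: fully open they stand 13 mm farther back than shut.
Start: joints at [1.077, 0.576, 0.025, 1.437, -0.015, 1.129, -0.057], TCP at [0.269, -0.619, 0.231] pointing down, gripper open.
Joint ranges: [-2.76, 2.76], [-0.34, 2.15], [-1.52, 1.57], [0.19, 2.46], [-1.09, 4.23], [0.17, 1.99], [-2.82, 2.82]. Speed limits (rad/s): [2.22, 2.22, 3.01, 3.01, 3.14, 3.14, 3.14].

## Interface

Orientations are given as [roll, pitch, yaw] about the fixed x, y, z axes, in that order (R = Rz(yaw) Ry(pitch) Rx(roll)).
In Python, from cell import robot, cams gives the robot as it stands. Calls block until the motion is done:
- robot.move_to(position, orientation): joint-space move of the TCP to a pose.
- robot.move_straight(position, frame=None, max_speed=0.15, guard=None): straight line of the TCP; frame=None keeps the orientation; max_speed is the mean speed in m/s. With guard (N) it stops when the force on the tool has changed by that much, and returns True; else False.
- robot.move_joints(angles): joint-space move.
- robot.move_gripper(opening): finger opening in m; the grip force is fixed at half the most; returns when the fingers have stopped.
- robot.wait(seconds).
- robot.ik(position, orientation): joint angles nearest the present ones, or None.
- robot.observe(): the state.
- cams.capture(name): name is "scene" or "top" or "wrist"; returns the picture (480x640x3 uint8, red, green, blue); there is no depth.
- cams.camera_params(name): a dict with "intrinsics" (3x3 intrinsics, pixels), "R" (3x3) and "t" (3): a world point X has camera coordinates R X + t. Camera axes: x right, y down, z forward; pixel columns grow to the right and rows downward; lengths in m; the calibration is good to about 2 mm. The wrist camera is an equidistant fisheye: a pixel r from the principal point sees the ray r / f radians off the axis. A picture is of the moment at which its call begins: read the wrist's pose just before it. camera_params takes no time and is no camera call; for the wrist camera it gives the pose at the moment of the call.
A pose or a line that the arm cannot do raises robot.MotionError and nothing moves.
- robot.sign_off(): hands the job in, once; it reports no verdict.
The state is a dict: "t": time; "joints": joint angles; "qvel": joint speeds; "joint_efforts": joint torques, N m; "tool_pos": TCP position; "tool_rot": TCP orientation; "ft_force": force on the tool from outside, world axes, zero at the start; "moment": the same for the moment, N m; "grip_width": finger opening in m.
Only numpy, scipy, OpenCV 4.12 (cv2) and the standard library are available. Lean on these libraries where they do the work, as an engineer would, in place of code of your own. Each camera call takes 0.05 s, during which the arm holds its last target. There are 200 camera calls.

## Task

Two white gel-cassette plates have drained, lying aslant on the grey drain stand by the sink. Tip the one with the notched edge up on its lower edge until it stands in the gutter leaning back against the stand's fence, without lifting its lower edge out of the gutter. Leave the plain plate lying as it is.

Things in the scene. Friction and masses are not known exactly. Their poses are not given: they have to be found in the camera images.
- drain_stand: Grey plastic stand, fixed; base 220 mm wide (y), x from -50 to +75 mm, 6 mm thick. Origin: on the worktop, mid-width; x towards the fence, z up. Two plate places, at y = +55 and -55 mm, each with two rubber pegs (8 mm thick, 41 mm high, at x = -20 mm, 36 mm either side of the place's middle) that carry the plate's raised part; nothing stands between the pegs.
- fence_foot (a point): Middle of the foot of the fence's front face, on the stand's base (x = 45, y = 0, z = 6 mm of the stand). The fence is a wall along the stand's far side, 220 mm wide, 6 mm thick, 85 mm high, leaning back (to the stand's +x) by 10 degrees. A 3 mm high lip 17 mm in front of it makes the gutter.
- notched_plate: White plate 100 x 90 x 6 mm, 0.2 kg; notch 60 wide, 15 deep in the middle of its raised 90 mm edge. Lies aslant at 30 degrees, other edge in the gutter. Origin: centre of the underside; x along the 100 mm side to the lower edge, z out of the upper face; notch floor at x = -35 mm, 48 mm above the worktop. A level push may jam; pushed along the circle about its lower edge it swings up.
- notched_plate_foot (a point): Middle of the notched plate's lower edge, on the underside (x = 50, y = 0, z = 0 mm of the plate): the line it pivots on, at first 42 mm from the stand's origin in the stand's x; it creeps 4 mm towards the robot as the plate comes upright.
- plain_plate: The other white plate, 100 x 90 x 6 mm, without a notch; same axes and origin, aslant in the same way in the other place of the stand. It must stay as it lies.

How it is judged:
By the outcome, as a careful person would: the job done as asked, in the order asked, and still so for the second after the job is handed in, with the robot touching nothing.
It also fails if it takes over 38 s, if anything falls off the work surface, if the arm or the gripper's body presses on something with over 40 N, if the wrist force passes 120 N, or if a joint passes its speed limit or range.

## Working session

There is one attempt and no reset: what is moved stays moved. The work goes in short steps, each a Python script; the robot and the scene stay as the last script left them, time stands still between calls to the robot, and variables do not carry over. Pictures are saved under pics/ and viewed, on a budget of 10 in all, crops included, one or two more only if the job needs it, and the job is handed in when it is done.

```bash
mkdir -p pics
python3 - <<'E'
from cell import robot, cams
import cv2, numpy as np
for n in ("scene","top"):
    cv2.imwrite(f"pics/{n}0.png", cams.capture(n)[:,:,::-1])
    p=cams.camera_params(n); print(n,{k:np.round(v,4).tolist() for k,v in p.items()})
o=robot.observe(); print(o["t"],o["tool_pos"],o["tool_rot"],o["grip_width"],robot.tcp_to_grasp)
E
```

```text
scene {'intrinsics': [[482.413, 0.0, 323.5937], [0.0, 482.413, 236.8348], [0.0, 0.0, 1.0]], 'R': [[-0.455, -0.8905, -0.0042], [-0.5041, 0.2614, -0.8232], [0.7341, -0.3724, -0.5678]], 't': [0.5564, 0.2487, 0.5802]}
top {'intrinsics': [[529.8054, 0.0, 309.0475], [0.0, 529.8054, 237.9481], [0.0, 0.0, 1.0]], 'R': [[0.0126, -0.9997, 0.0187], [-0.9822, -0.0159, -0.1873], [0.1876, -0.016, -0.9821]], 't': [0.3086, 0.5569, 0.8063]}
0.1 [ 0.26877397 -0.61874888  0.23055405] [-1.51163388  1.56934941  2.03979364] 0.08534832050847029 0.0187
```

View pics/scene0.png

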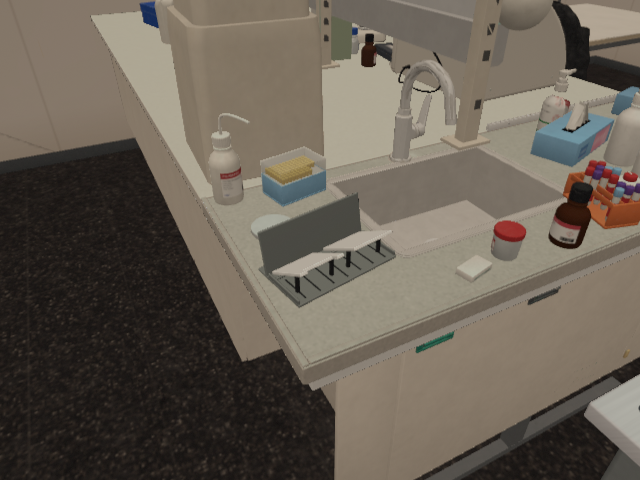

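View pics/top0.png

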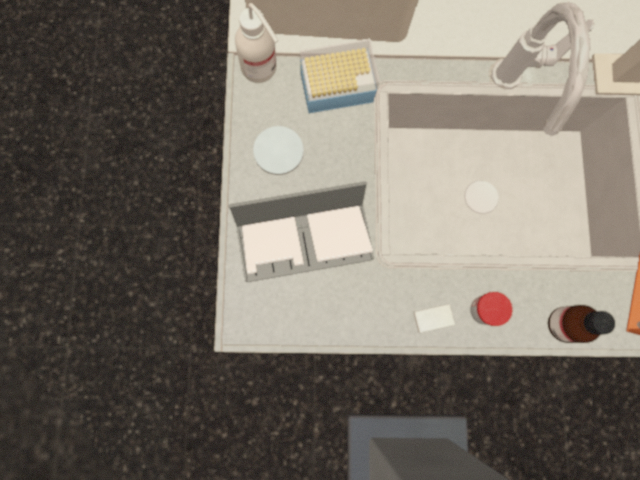

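The stand sits in the top view at about u 232–372, v 185–280. The left plate (u 242–302, v 218–275) is the notched one. I'll enlarge that area next.

Run:
```python
import cv2
a=cv2.imread("pics/top0.png")[178:286,225:381]
cv2.imwrite("pics/top_c.png",cv2.resize(a,None,fx=5,fy=5,interpolation=cv2.INTER_CUBIC))
```

```text
(no output)
```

View pics/top_c.png

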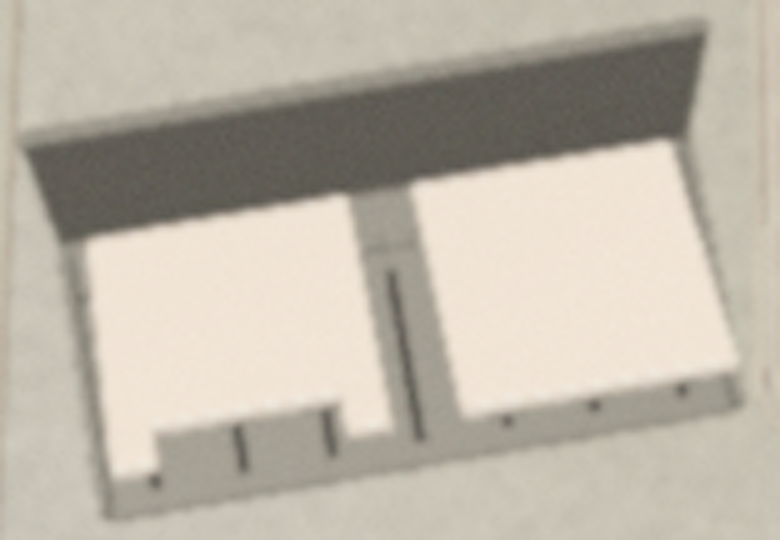

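The crop shows the base corners, the fence foot and the notched plate's corners clearly. I'll fit the stand pose and the plate pose from them.

Run:
```python
from cell import cams, robot
import numpy as np
from scipy.optimize import least_squares
p=cams.camera_params("top");K,R,t=[np.array(p[k]) for k in("intrinsics","R","t")]
def proj(X): c=X@R.T+t; c=c@K.T; return c[:,:2]/c[:,2:]
def pose(q,P):
    c,s=np.cos(q[2]),np.sin(q[2]); return P@np.array([[c,-s,0],[s,c,0],[0,0,1]]).T+[q[0],q[1],0]
def fit(P,uv):
    uv=np.array(uv)/5+[225-.4,178-.4]; P=np.array(P)/1000
    r=least_squares(lambda q:(proj(pose(q,P))-uv).ravel(),[.5,.35,0]); print(np.round(r.x,4),np.round(r.fun.reshape(-1,2),1).tolist()); return r.x
s=fit([[-50,110,3],[-50,-110,3],[45,110,6],[45,-110,6],[59.8,110,89.7],[59.8,-110,89.7]],[(105,519),(742,407),(62,240),(688,137),(25,146),(705,36)])
# plate: in frame at foot (upright yaw), x to lower edge
c,sn=np.cos(np.pi/6),.5
def pp(d,y,z=6): return [-d*c+z*sn, y, 6+d*sn+z*c]
pl=fit([pp(0,45),pp(0,-45),pp(100,45),pp(100,-45),pp(85,30),pp(85,-30)],[(85,240),(348,193),(115,478),(393,432),(155,432),(340,403)])
cc,ss=np.cos(s[2]),np.sin(s[2]);d=pl[:2]-s[:2];print("foot in stand",cc*d[0]+ss*d[1],-ss*d[0]+cc*d[1])
# reach check
o=robot.observe()
from scipy.spatial.transform import Rotation as Ro
M=Ro.from_euler('xyz',o["tool_rot"]).as_matrix();print(M.round(3))
w=cams.camera_params("wrist");print(M.T@(-np.array(w["R"]).T@w["t"]-o["tool_pos"]),M.T@np.array(w["R"]).T[:,2])
```

```text
[0.5546 0.3236 0.1875] [[-0.7, 0.3], [0.4, 0.4], [-0.8, 1.0], [0.6, 0.4], [-1.1, -0.6], [1.7, -1.6]]
[0.5833 0.385  0.188 ] [[0.3, 0.8], [0.2, 1.4], [-0.7, -0.3], [0.2, -0.9], [-0.1, -0.1], [0.1, -0.7]]
foot in stand 0.039595747730691834 0.05494625228883404
[[-0.001  0.398 -0.917]
 [ 0.001 -0.917 -0.398]
 [-1.    -0.001  0.   ]]
[-0.14345408 -0.00140364 -0.08251054] [9.47345468e-01 4.20718412e-04 3.20213034e-01]
```

```bash
cat > h.py <<'E'
from cell import robot, cams
import numpy as np, cv2
from scipy.spatial.transform import Rotation as Ro
YAW=.1875; FOOT=np.array([.5846,.3854])   # world xy of the plate's foot line middle
Rs=Ro.from_euler('z',YAW).as_matrix()
def W(x,z,y=0): # plate-place coords (x from initial foot towards fence, height above worktop) -> world
    return np.r_[FOOT,0]+Rs@np.array([x,y,z])
def ori(phi,sg):
    f=np.radians(phi);x=np.array([np.cos(f),0,-np.sin(f)]);y=np.array([0,sg,0.])
    return Ro.from_matrix(Rs@np.c_[x,y,np.cross(x,y)]).as_euler('xyz')
def tcp(theta,phi,gap=0,over=.018,h=.011,r=.085):
    """TCP so that the finger's plate-side face touches the notch floor's lower corner, `over` behind the tip"""
    th,f=np.radians([theta,phi]); creep=-.004*np.clip((theta-30)/60,0,1)
    c=np.array([creep-r*np.cos(th),.006+r*np.sin(th)])
    a=np.array([np.cos(f),-np.sin(f)]); n=np.array([np.sin(f),np.cos(f)])
    p=c+a*over-n*(h+gap); return W(*p)
def state(tag):
    o=robot.observe();print(tag,round(o["t"],2),np.round(o["tool_pos"],4),np.round(o["ft_force"],1),np.round(o["moment"],2))
E
python3 - <<'E'
from h import *
for sg in (1,-1):
    for th,ph in [(30,45),(30,50),(30,60),(50,70),(70,90),(95,90)]:
        q=robot.ik(tcp(th,ph),ori(ph,sg)); print(sg,th,ph,tcp(th,ph).round(3),None if q is None else np.round(q,2))
    for ov in (-.04,-.09): q=robot.ik(tcp(30,50,.006,ov),ori(50,sg)); print('pre',ov,None if q is None else np.round(q,2))
E
```

```text
1 30 45 [0.517 0.373 0.028] [-0.24  1.2  -1.3   2.33  2.02  1.69 -0.83]
1 30 50 [0.515 0.372 0.028] [-0.21  1.14 -1.3   2.28  1.94  1.56 -0.77]
1 30 60 [0.512 0.372 0.027] [-0.23  0.93 -1.08  2.17  1.75  1.11 -0.65]
1 50 70 [0.526 0.374 0.05 ] [-0.26  0.78 -0.86  2.    1.35  0.8  -0.24]
1 70 90 [0.543 0.377 0.068] [-0.18  0.87 -0.91  1.63  0.77  1.04  0.43]
1 95 90 [0.577 0.384 0.073] [-0.19  0.89 -0.89  1.53  0.75  1.09  0.5 ]
pre -0.04 [-0.26  1.01 -1.3   2.35  1.82  1.51 -0.86]
pre -0.09 [-0.31  0.87 -1.3   2.38  1.71  1.43 -0.91]
-1 30 45 [0.517 0.373 0.028] [-0.58  0.87 -0.64  2.34  2.1   1.14  1.95]
-1 30 50 [0.515 0.372 0.028] [-0.68  0.78 -0.42  2.3   2.09  0.86  1.95]
-1 30 60 [0.512 0.372 0.027] [-0.9   0.69  0.02  2.2   2.03  0.36  2.02]
-1 50 70 [0.526 0.374 0.05 ] [-1.1   0.7   0.46  2.03 -0.54  0.2  -1.65]
-1 70 90 [0.543 0.377 0.068] [-0.55  0.72 -0.22  1.65  0.2   0.8  -2.24]
-1 95 90 [0.577 0.384 0.073] [-0.55  0.75 -0.19  1.55  0.17  0.86 -2.19]
pre -0.04 [-0.75  0.67 -0.42  2.36  1.99  0.84  1.95]
pre -0.09 [-0.96  0.55 -0.2   2.4   1.94  0.69  1.92]<sys>:0: UserWarning: Gimbal lock detected. Setting third angle to zero since it is not possible to uniquely determine all angles.
```

```bash
python3 - <<'E' 2>/dev/null
from h import *
P=[]
for n in("scene","top"):
    p=cams.camera_params(n);P.append(np.array(p["intrinsics"])@np.c_[np.array(p["R"]),p["t"]])
a=np.array([[450,122],[425,65],[580,190]],float).T;b=np.array([[553,132],[575,10],[602,322]],float).T
X=cv2.triangulatePoints(P[0],P[1],a,b);print((X[:3]/X[3]).T.round(3))
for pos,o in [([.46,-.15,.33],ori(90,1)),([.42,.05,.33],ori(75,1)),([.42,.2,.3],ori(60,1)),(tcp(30,50,.006,-.16),ori(50,1))]:
    q=robot.ik(pos,o);print(np.round(pos,3),None if q is None else np.round(q,2))
E
```

```text
[[ 0.7   -0.038  0.156]
 [ 0.836 -0.047  0.241]
 [ 0.423 -0.114  0.11 ]]
[ 0.46 -0.15  0.33] [ 0.83  0.27 -0.79  1.74  0.2   1.22  1.74]
[0.42 0.05 0.33] [ 0.65 -0.03 -0.85  2.05 -0.02  0.84  1.57]
[0.42 0.2  0.3 ] [ 0.7  -0.01 -1.41  2.24  0.53  0.5   0.63]
[0.398 0.35  0.16 ] [-0.35  0.67 -1.29  2.4   1.55  1.3  -0.92]
```

```bash
python3 - <<'E' 2>/dev/null
from h import *
robot.move_gripper(0); robot.move_to([.46,-.15,.33],ori(90,1)); state("wp")
robot.move_to(tcp(30,50,.006,-.10),ori(50,1)); state("pre")
o=robot.observe();print(np.round(o["joints"],2),o["grip_width"])
w=cams.capture("wrist");s=cams.capture("scene")
s=cv2.resize(s[170:320,220:420],None,fx=3.2,fy=3.2,interpolation=cv2.INTER_CUBIC)
cv2.imwrite("pics/w1.png",w[:,:,::-1]);cv2.imwrite("pics/s1.png",s[:,:,::-1])
E
```

```text
wp 2.73 [ 0.4599 -0.1509  0.3298] [-0.1  0.1  0.2] [0.02 0.01 0.01]
pre 5.07 [0.4369 0.3567 0.1143] [-0.4 -0.   0.1] [-0.18  0.68  0.  ]
[-0.51  0.65 -0.89  2.39  1.75  1.07 -1.01] 0.0003451036280204288
```

View pics/w1.png

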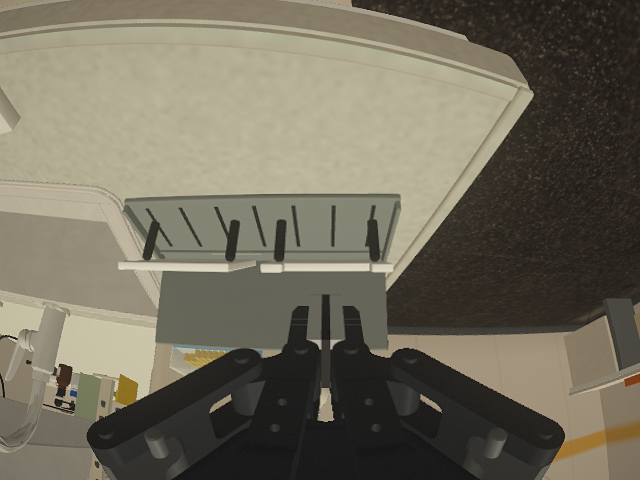

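View pics/s1.png

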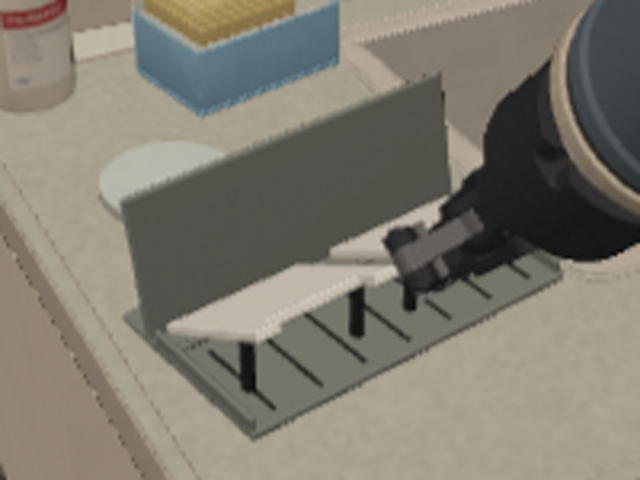

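Seen from the wrist, the fingertips (u≈326) are centred between the notched place's pegs (u 280 and 374) and on its notch (u 283–367). In the scene view both plates lie undisturbed. Next I insert the fingers through the notch and start the arc.

```bash
python3 - <<'E' 2>/dev/null
from h import *
print(robot.move_straight(tcp(30,50,.008,.02),None,.1,guard=6)); state("in")
for th in range(30,61,5):
    ph=min(90,th+20)
    g=robot.move_straight(tcp(th,ph,over=.02),ori(ph,1),.05,guard=15); state((th,ph,g))
    if g: break
w=cams.capture("wrist");s=cams.capture("scene")
s=cv2.resize(s[170:320,220:420],None,fx=3.2,fy=3.2,interpolation=cv2.INTER_CUBIC)
cv2.imwrite("pics/s2.png",np.vstack([s,w[150:270,:]])[:,:,::-1])
E
```

```text
False
in 6.52 [0.5104 0.3716 0.0215] [0.2 0.8 0.4] [-0.12  0.68  0.04]
(30, 50, False) 6.83 [0.5171 0.3726 0.0268] [-0.5 -0.4 -1. ] [-0.07  0.61 -0.01]
(35, 55, False) 7.1 [0.5194 0.3728 0.0332] [-1.  -0.4 -0. ] [-0.11  0.75  0.04]
(40, 60, False) 7.4 [0.5208 0.3727 0.0377] [-0.7  0.4 -0.6] [-0.05  0.68  0.03]
(45, 65, False) 7.72 [0.5228 0.373  0.0426] [-0.3 -0.6 -0.5] [-0.12  0.58 -0.01]
(50, 70, False) 8.06 [0.5257 0.3736 0.0476] [-1.1 -0.8 -0.8] [-0.1   0.44  0.04]
(55, 75, False) 8.38 [0.5294 0.3743 0.0525] [-0.3 -1.  -0.3] [-0.04  0.38  0.03]
(60, 80, False) 8.68 [0.5336 0.3753 0.0572] [-1.   0.  -0.3] [-0.03  0.31  0.07]
```

View pics/s2.png

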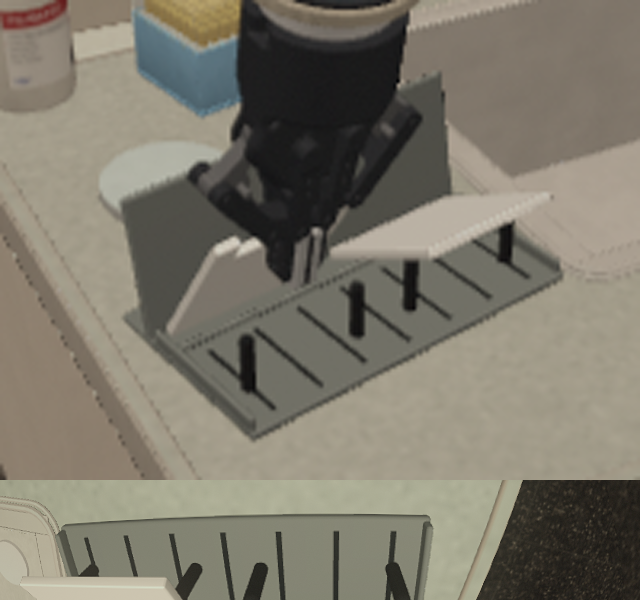

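The plate is swinging up, with its lower edge still in the gutter, and the plain plate is untouched. I'll continue the arc.

```bash
python3 - <<'E' 2>/dev/null
from h import *
for th in (65,70,75,80,85,90,94,97):
    ph=min(90,th+20)
    g=robot.move_straight(tcp(th,ph,over=.02),ori(ph,1),.05,guard=12); state((th,ph,g))
    if g: break
w=cams.capture("wrist");s=cams.capture("scene")
s=cv2.resize(s[170:320,220:420],None,fx=3.2,fy=3.2,interpolation=cv2.INTER_CUBIC)
cv2.imwrite("pics/s3.png",np.vstack([s,w[150:270,:]])[:,:,::-1])
E
```

```text
(65, 85, False) 9.04 [0.5383 0.3764 0.0616] [-0.9  0.3 -0.2] [-0.04  0.23 -0.01]
(70, 90, False) 9.31 [0.5429 0.3773 0.0651] [-0.8 -0.3 -1. ] [-0.02  0.03  0.  ]
(75, 90, False) 9.6 [0.5491 0.3788 0.0683] [0.2 0.9 0.6] [-0.04  0.08  0.01]
(80, 90, False) 9.89 [0.5564 0.38   0.0698] [ 0.2 -0.2  1. ] [-0.06  0.02 -0.  ]
(85, 90, False) 10.18 [0.5633 0.3813 0.0706] [ 0.3  0.8 -1.1] [-0.02 -0.03 -0.02]
(90, 90, False) 10.47 [0.5702 0.3826 0.0709] [-0.2 -0.6 -0.2] [-0.01 -0.02  0.05]
(94, 90, False) 10.74 [0.576  0.3837 0.0707] [-0.4  0.1 -0.6] [-0.01  0.02  0.01]
(97, 90, False) 10.99 [0.5803 0.3845 0.0703] [-0.5  0.4 -0.6] [0.06 0.   0.03]
```

View pics/s3.png

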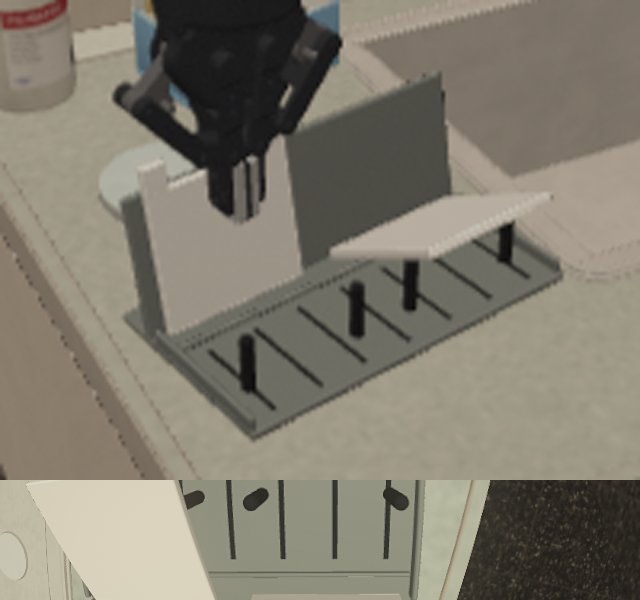

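The plate is upright in the gutter and close to the fence. I'll push gently until it meets the fence, then back off.

```bash
python3 - <<'E' 2>/dev/null
from h import *
p=np.array(robot.observe()["tool_pos"]); ex=Rs[:,0]
g=robot.move_straight(p+.012*ex,None,.02,guard=4); state(("push",g))
p=np.array(robot.observe()["tool_pos"])
robot.move_straight(p-.02*ex,None,.03); state("back")
robot.move_straight(p-.06*ex,None,.08)
robot.move_straight(p-.09*ex+[0,0,.12],None,.15)
robot.move_to([.42,.0,.36],ori(90,1)); robot.wait(.5); state("clear")
s=cams.capture("scene");t=cams.capture("top")
s=cv2.resize(s[170:300,220:420],(600,390),interpolation=cv2.INTER_CUBIC)
t=cv2.resize(t[160:290,200:400],None,fx=1.6,fy=1.6,interpolation=cv2.INTER_CUBIC)
c=np.zeros((600,600,3),np.uint8);c[:390]=s;c[392:600,:320]=t
cv2.imwrite("pics/s4.png",c[:,:,::-1])
E
```

```text
('push', True) 11.45 [0.5833 0.3852 0.0699] [-0.6 -0.4  0.6] [0.05 0.17 0.  ]
back 12.27 [0.5638 0.3815 0.0699] [1.3 0.1 0.3] [-0.04  0.06  0.04]
clear 15.92 [4.2e-01 1.0e-04 3.6e-01] [ 0.8 -0.9  0.2] [ 0.01  0.01 -0.04]
```

View pics/s4.png

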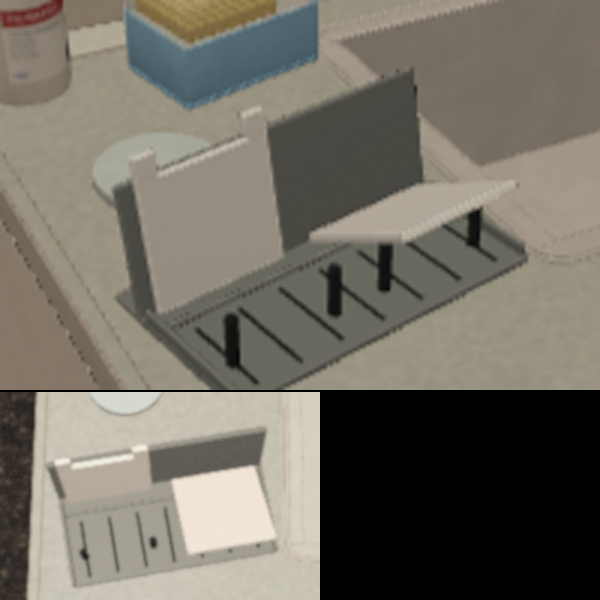

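The notched plate stands in the gutter and leans on the fence in both views, the plain plate lies as before, and the robot is clear. I'm handing the job in.

```bash
python3 -c "
from cell import robot
robot.sign_off();print(robot.observe()['t'])"
```

```text
the job is handed in; nothing more can be done
the job is handed in; nothing more can be done
```

The notched plate now stands in the gutter, leaning back against the fence, and the job is handed in. I put the shut fingers through the notch and swung the plate up along the arc about its lower edge. A gentle push then met resistance at the 4 N guard, and I backed the arm clear.

- **Final check:** the last scene and top pictures, about 0.5 s after the arm stopped clear of the stand, show the notched plate leaning on the fence with its lower edge in the gutter. The plain plate lies on its pegs as it did at the start.
- **Forces and time:** the wrist forces I read between steps stayed around 1 N. The clock read 15.9 s just before hand-in, against the 38 s limit.
- **Disagreement:** my camera fit put the plate's foot at 39.6 mm from the stand's origin, where the task says 42 mm. I used a value in between, and it caused no trouble.
- **Not checked:** I did not measure the plate's final lean angle; I judged it from the pictures. After hand-in the robot gave no further readings, so the last second is unseen.

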